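Clear the snack board at closing: tip the mandarins into the pan, bin the oat bars

ROBOT

A 7-joint arm with a two-finger parallel gripper is mounted at the origin on the work surface. World frame = base frame: x ahead of the robot, y to its left, z up, the work surface at z = 0. Lengths are in m, angles in rad, forces in N, time in s.
With the tool pointing down it reaches from about 0.4 to 0.85 m from the base axis. Payload 6.9 kg.
Tool frame: the origin (TCP) lies midway between the tips of the shut fingers; the grasp point (between the pads) lies 19 mm behind it; z points along the fingers, y is the line along which they close (so a half turn about z gives the same grasp; the last joint's range is limited). The gripper opens to 85 mm and grips with 20 to 120 N. Pads are 22 mm wide; open, the fingers measure 114 mm over their backs; the gripper's body (76 mm by 85 mm) begins 54 mm behind the grasp point. The pads swing forward as they close: fully open they stand 13 mm farther back than shut.
Start: joints at [-1.232, 0.507, -0.238, 1.5, 0.126, 1.149, -0.155], TCP at [0.145, 0.608, 0.231] pointing down, gripper open.
Joint ranges: [-3.08, 3.08], [-0.24, 2.05], [-1.43, 1.35], [0, 2.5], [-1.52, 4.66], [0.17, 1.96], [-2.89, 2.89]. Speed limits (rad/s): [2.39, 2.39, 3.14, 3.14, 3.14, 3.14, 3.14].

INTERFACE

Orientations are given as a unit quaternion [x, y, z, w].
In Python, from cell import bot, viewer, job gives the robot as it stands.
- The arm moves only by the tool carry_out, never from a script. Its argument "deltas" is text: rows parted by semicolons, each of 6 numbers parted by spaces: the shift along the tool's x, y, z in mm, then the turn, a rotation vector about the tool's x, y, z in rad. In form: tx ty tz rx ry rz; .... A call has 1 to 5 rows; each row is the pose to reach, as a shift and turn from the pose commanded when the call began, along the tool's axes at that moment; what a row does not reach only later rows make up. A row lasts 1/8 s, in which the tool goes at most 62.5 mm and 10.7 degrees, less where a joint would pass 70% of its speed; a pose out of reach is approached as far as the arm can. A call with a gripper value outside its range is refused whole. "hand" is the opening, from 0 (shut) to 1 (fully open), set as the call begins (left out, the last holds). The fingers move at their own pace and stop on an object; the grip force is fixed at half the most. Time passes only in rows, so rows that repeat a pose let the fingers close. It gives the time, the measured TCP pose, the force, the opening and the grip force at its end, in the units of the state.
- bot.sense(): the state, without advancing time (a new reading comes with each control period).
- viewer.grab_frame(name): name is "side" or "top" or "wrist"; returns the picture (384x512x3 uint8, red, green, blue); there is no depth.
- viewer.camera_params(name): a dict with "K" (3x3 intrinsics, pixels), "R" (3x3) and "t" (3): a world point X has camera coordinates R X + t; the wrist camera has in their place "hand_eye" (4x4, takes a point from camera to tool coordinates, whose origin is the TCP and whose axes are the flange's). Camera axes: x right, y down, z forward; pixel columns grow to the right and rows downward; lengths in m; the calibration is good to about 2 mm. A picture is of the moment at which its call begins: read the wrist's pose just before it. camera_params takes no time and is no camera call.
- job.hand_in(): hands the job in; it is judged then, once.
The state is a dict: "time": time; "joint_pos": joint angles; "joint_vel": joint speeds; "joint_torque": joint torques, N m; "tcp_pos": TCP position; "eef_rot": TCP orientation; "ft_force": force on the tool from outside, world axes, zero at the start; "torque": the same for the moment, N m; "finger_gap": finger opening in m; "grip_force": force on a finger pad.
Only numpy, scipy, OpenCV 4.12 (cv2) and the standard library are available. Lean on these libraries where they do the work, as an engineer would, in place of code of your own. Each camera call takes 0.05 s, during which the arm holds its last target. There are 200 camera calls.

TASK

Clear the snack board: raise it by its handle so that the three mandarins roll off its open end into the steel pan while the two oat bars stay lying on the board; do not touch the fruit with the robot. Then lay the board back flat on the crate where it was and put both bars into the grey bin, leaving the jug, tamper and cup alone.

Things in the scene. Friction and masses are not known exactly. Their poses are not given: they have to be found in the camera images.
- riser: Upturned dark wooden crate used as a display riser, 200 x 200 mm, 130 mm high, does not move. Origin: centre of its underside on the counter; z up. The board lies on its flat top and overhangs it at both ends. When the handle is raised the board tips about the crate's top edge, which lies under the board at board y = -85 mm.
- board: Loose slatted bread board, pale wood, 0.45 to 0.7 kg. Origin: centre of the underside of its body; x across, y towards the handle, z up. Body 228 (x) by 266 mm (y). Slats run across it, 26 mm wide, 14 mm gaps, tops 24 mm above the underside. Side rails (inner faces at x = +-100 mm) and a rail at the handle end stand 12 mm above the slats.
- board_handle (a point): Centre of the board's paddle handle: 34 mm wide (along board x), 20 mm thick, from y = 133 to 250 mm of the board. The point is at (0, 185, 14) mm in the board's frame. The handle sticks out free beyond the crate, its underside about 134 mm above the counter.
- board_end (a point): Middle of the board's open end at slat height, (0, -133, 24) mm in the board's frame, over the pan. No rail here: the fruit rolls off. It sits in the gaps and starts to roll when the board is tipped about 13 degrees. Tip slowly, 15 to 24 degrees is enough; beyond about 26 degrees the bars may slide.
- mandarin0: Mandarin, an orange ball 66 mm across, about 0.12 kg. Origin at its centre; its axes turn as it rolls.
- mandarin1: As mandarin0.
- mandarin2: As mandarin0.
- bar0: Wrapped oat bar, teal with a pale label on top, 40 mm wide (x) by 95 mm long (y) by 18 mm thick, 60 g, lying flat on the slats near the handle end, roughly along the board. Origin: centre of its underside. Thin wrapper ends show 8 mm beyond each end.
- bar1: As bar0.
- pan: Open stainless food pan on the counter under the board's open end, 265 mm (x) by 162 mm (y) over the rim, 100 mm high, walls and floor 3 mm, 0.8 kg, loose. Origin: centre of its underside.
- bin: Open grey plastic stock bin on the counter, 210 mm (x) by 160 mm (y), 55 mm high, walls and floor 4 mm, 0.45 kg, loose. Origin: centre of its underside.
- milk_jug: Steel milk jug, 90 mm across, 105 mm tall, a bystander. Origin: centre of its underside.
- tamper: Dark steel coffee tamper standing upright, 58 mm across, 90 mm tall, a bystander. Origin: centre of its underside.
- espresso_cup: White espresso cup, 64 mm across, 58 mm tall, a bystander. Origin: centre of its underside.

How it is judged:
By the outcome, as a careful person would: the job done as asked, in the order asked, and still so for the second after the job is handed in, with the robot touching nothing.
It also fails if it takes over 69 s, if anything falls off the work surface, if the arm or the gripper's body presses on something with over 40 N, if the wrist force passes 120 N, or if a joint passes its speed limit or range.

## Working session

There is one attempt and no reset: what is moved stays moved. The work goes in short steps, Python scripts to look and compute and a tool call to move; the robot and the scene stay as the last step left them, time stands still between calls to the robot, and variables do not carry over. Pictures are saved under pics/ and viewed, at most 13 in all, crops included, and the job is handed in when it is done.

Besides the shell and the picture viewer there is one more tool, called after ">>>" in YAML: its name, and indented under it one key for each argument. carry_out: Moves the arm, as the interface text tells. Its arguments: {"type":"object","properties":{"deltas":{"type":"string"},"hand":{"type":"number"}},"required":["deltas"]}

```bash
mkdir -p pics; ls; python3 - <<'E'
from cell import bot, viewer
import cv2, numpy as np
s=bot.sense(); print({k:np.round(v,3).tolist() for k,v in s.items()})
for n in ["side","top"]:
    im=viewer.grab_frame(n); cv2.imwrite(f"pics/{n}0.png",cv2.resize(im[:,:,::-1],(800,600),interpolation=cv2.INTER_CUBIC))
    np.save(n+"0.npy",im)
for n in ["side","top","wrist"]:
    print(n,{k:np.round(v,4).tolist() for k,v in viewer.camera_params(n).items()})
E
```

```text
pics
{'time': 0.0, 'joint_pos': [-1.232, 0.508, -0.237, 1.501, 0.126, 1.149, -0.155], 'joint_vel': [0.0, 0.0, -0.0, -0.001, 0.001, 0.0, -0.0], 'joint_torque': [0.0, -62.058, -2.187, -24.966, 0.012, 0.012, -0.0], 'tcp_pos': [0.145, 0.607, 0.23], 'eef_rot': [0.117, 0.993, -0.001, -0.0], 'ft_force': [0.209, 1.289, -0.297], 'torque': [-0.088, -0.0, 0.018], 'grip_force': 0.0, 'finger_gap': 0.086}
side {'K': [[441.9807, 0.0, 258.5381], [0.0, 441.9807, 193.0147], [0.0, 0.0, 1.0]], 'R': [[0.8018, -0.5975, -0.0021], [-0.4442, -0.5938, -0.6709], [0.3996, 0.5388, -0.7416]], 't': [-0.5053, 0.3093, 1.5467]}
top {'K': [[491.195, 0.0, 256.9705], [0.0, 491.195, 195.4271], [0.0, 0.0, 1.0]], 'R': [[-0.003, -0.9999, 0.0109], [-0.9954, 0.002, -0.0959], [0.0959, -0.0111, -0.9953]], 't': [-0.0672, 0.5661, 1.5138]}
wrist {'K': [[302.4597, 0.0, 254.6632], [0.0, 302.4597, 193.9015], [0.0, 0.0, 1.0]], 'hand_eye': [[-0.0014, -0.9555, -0.2949, 0.0762], [1.0, -0.0014, -0.0002, -0.0002], [-0.0002, -0.2949, 0.9555, -0.1421], [0.0, 0.0, 0.0, 1.0]]}
```

View pics/side0.png

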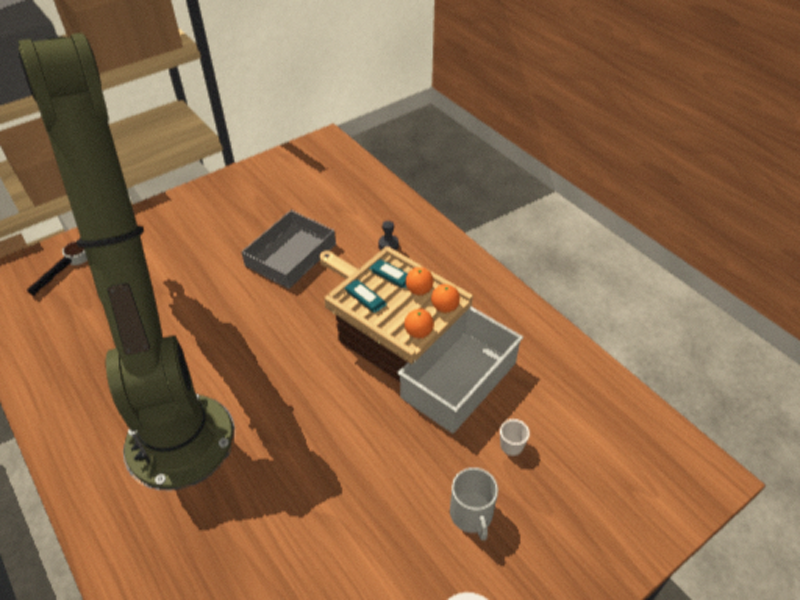

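View pics/top0.png

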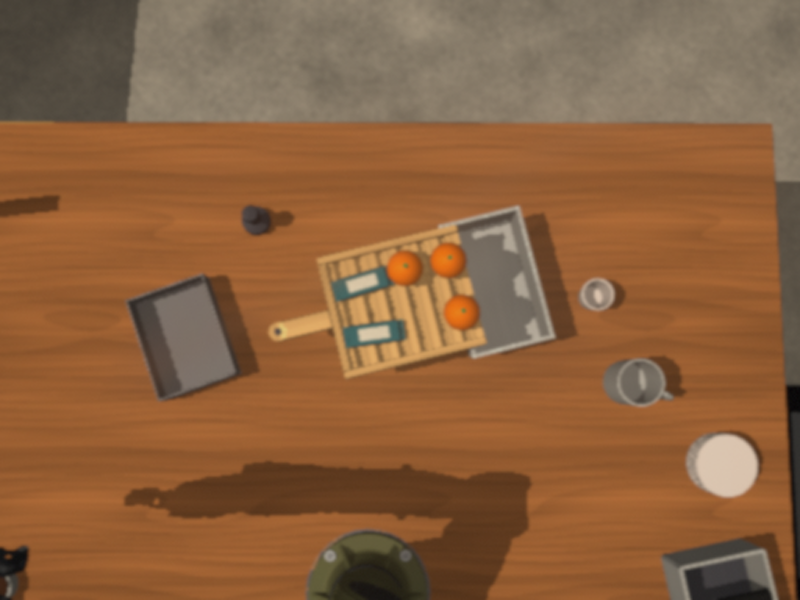

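The side view shows the board on the crate with its handle at (340,263), pan at (460,370) and bin at (290,248). The top view shows the handle at (300,325), bars at (360,284) and (373,334), bin at (183,337) and tamper at (256,220). I'll crop both for exact pixels.

```bash
python3 - <<'E'
import cv2, numpy as np
t=np.load("top0.npy")[:,:,::-1]; s=np.load("side0.npy")[:,:,::-1]
c=t[125:265,75:275]; cv2.imwrite("pics/topc.png",cv2.resize(c,None,fx=4,fy=4,interpolation=cv2.INTER_CUBIC))
c=s[130:250,150:310]; cv2.imwrite("pics/sidec.png",cv2.resize(c,None,fx=5,fy=5,interpolation=cv2.INTER_CUBIC))
E
```

```text
(no output)
```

View pics/topc.png

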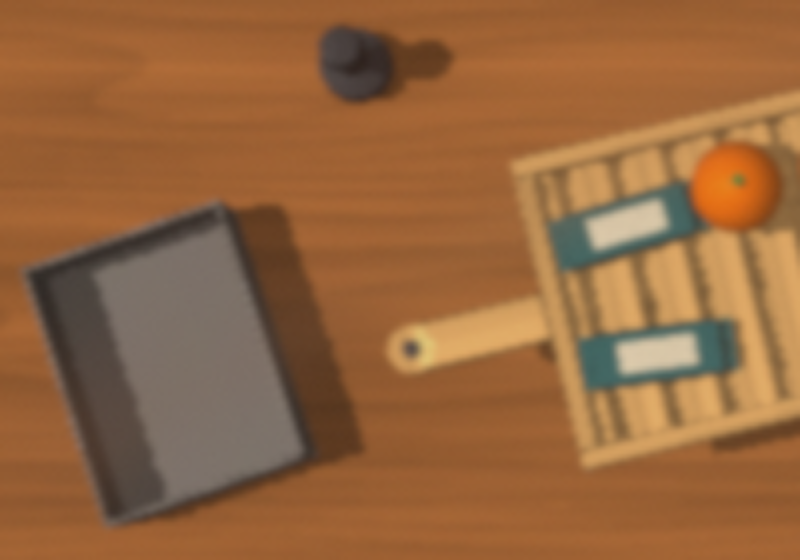

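View pics/sidec.png

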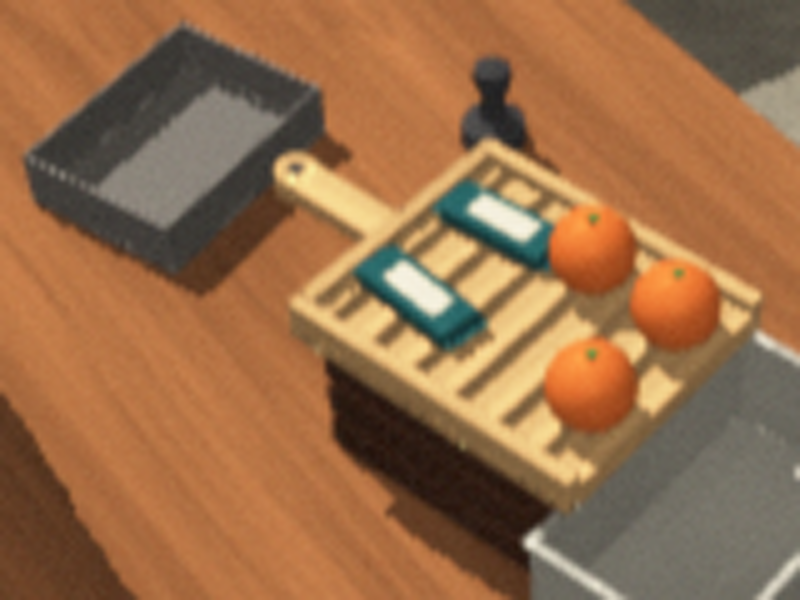

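The crops give board rail corners at top (514,160) and (585,467), and the handle hole at top (411,349) and side (296,170). Label centres are at top (628,224) and (657,353). Next I triangulate these.

```bash
cat > h.py <<'E'
import numpy as np, cv2
from cell import bot, viewer
from scipy.spatial.transform import Rotation as Rn
def P(n):
    c=viewer.camera_params(n); return c["K"]@np.c_[c["R"],c["t"]]
def tri(a,b,n1="top",n2="side"):
    X=cv2.triangulatePoints(P(n1),P(n2),np.array(a,float),np.array(b,float)); return X[:3]/X[3]
T=lambda u,v:(75+(u+.5)/4-.5,125+(v+.5)/4-.5)
S=lambda u,v:(150+(u+.5)/5-.5,130+(v+.5)/5-.5)
def toolpose():
    s=bot.sense(); return np.array(s["tcp_pos"]),Rn.from_quat(s["eef_rot"])
E
python3 - <<'E'
from h import *
pts=dict(cornHfar=(T(514,160),S(489,142)),cornHnear=(T(585,467),S(294,303)),
openfar=((458*.64,228*.64),S(760,295)),opennear=((486*.64,345*.64),S(575,490)),
hole=(T(411,349),S(296,170)),root=(T(545,318),S(393,218)),barA=(T(628,224),S(504,218)),barB=(T(657,353),S(420,288)),
b0=(T(26,272),S(184,27)),b1=(T(219,203),S(322,92)),b2=(T(312,457),S(175,232)),b3=(T(110,522),S(27,158)),
tamp=(T(345,47),S(491,75)))
for k,(a,b) in pts.items(): print(k,np.round(tri(a,b).ravel(),4))
E
```

```text
cornHfar [0.6419 0.0876 0.1628]
cornHnear [0.4244 0.0343 0.1646]
openfar [ 0.6951 -0.1717  0.176 ]
opennear [ 0.4835 -0.2232  0.1624]
hole [0.5075 0.1607 0.1534]
root [0.5304 0.063  0.1651]
barA [0.5949 0.0047 0.1736]
barB [ 0.5034 -0.0162  0.1734]
b0 [0.5745 0.4722 0.0522]
b1 [0.6279 0.3257 0.0505]
b2 [0.4333 0.2484 0.0579]
b3 [0.3821 0.403  0.0527]
tamp [0.742  0.2256 0.0812]
```

```bash
cat >> h.py <<'E'
def Rt(yaw_deg,tilt_deg=0):
    """tool down; tool x = board y dir (yaw+90), tool y = board x dir; tilt about board x (raises handle)"""
    a=np.radians(yaw_deg); bx=np.array([np.cos(a),np.sin(a),0]); by=np.array([-np.sin(a),np.cos(a),0])
    return Rn.from_rotvec(bx*np.radians(tilt_deg))*Rn.from_matrix(np.c_[by,bx,[0,0,-1]])
def rows(target,R,n=5,start=None):
    p,R0=start or toolpose()
    d=R0.inv().apply(np.array(target)-p)*1000; w=(R0.inv()*R).as_rotvec()
    print("delta",np.round(d,1),np.round(w,3),"dist",round(np.linalg.norm(d),1),"deg",round(np.degrees(np.linalg.norm(w)),1))
C=np.array([.561,-.068,.130]); YAW=12.9
def B(v): # board-frame (m) -> world, board flat
    a=np.radians(YAW); return C+np.array([np.cos(a)*v[0]-np.sin(a)*v[1],np.sin(a)*v[0]+np.cos(a)*v[1],v[2]])
E
python3 - <<'E'
from h import *
print(B([0,.185,.014]),B([0,-.085,0]))
t=B([0,.185,.014]);t[2]=.23
rows(t,Rt(YAW))
E
```

```text
[0.51969873 0.11233082 0.144     ] [ 0.57997626 -0.1508547   0.13      ]
delta [-479.5 -394.9    1.2] [-1.000e-03  1.000e-03  1.112e+00] dist 621.1 deg 63.7
```

>>> carry_out:
  deltas: "-48 -39 0 0 0 0.11; -96 -79 0 0 0 0.22; -144 -118 0 0 0 0.33; -192 -158 0 0 0 0.44; -240 -198 0 0 0 0.556"
  hand: 1

```text
time: 0.72
tcp_pos: [0.3333, 0.3579, 0.2312]
eef_rot: [0.386, 0.922, -0.0, 0.0]
ft_force: [0.4, 0.7, 0.2]
finger_gap: 0.0856
grip_force: 0.0
```

```bash
python3 - <<'E'
from h import *
print(toolpose()[0])
t=B([0,.185,.014]);t[2]=.22
rows(t,Rt(YAW))
E
```

```text
[0.33333459 0.35786262 0.23116861]
delta [-305.7  -39.3   11.2] [-0.     0.     0.552] dist 308.5 deg 31.6
```

>>> carry_out:
  deltas: "-61 -8 2 0 0 0.11; -122 -16 4 0 0 0.22; -183 -24 7 0 0 0.33; -245 -31 9 0 0 0.44; -306 -39 11 0 0 0.552"
  hand: 0.75

```text
time: 1.35
tcp_pos: [0.521, 0.1134, 0.2201]
eef_rot: [0.623, 0.782, 0.0, -0.0]
ft_force: [1.7, 1.5, 0.5]
finger_gap: 0.064
grip_force: 0.0
```

```bash
python3 - <<'E'
from h import *
s=bot.sense();p,R=toolpose(); print(p,s["finger_gap"])
im=viewer.grab_frame("wrist"); cv2.imwrite("pics/w1.png",cv2.resize(im[:,:,::-1],(800,600),interpolation=cv2.INTER_CUBIC))
t=B([0,.185,.014]);t[2]=.123
rows(t,Rt(YAW))
# predicted pixel of handle features in 800x600
c=viewer.camera_params("wrist");H=c["hand_eye"];
for v in ([0,.235,.024],[0,.185,.024],[0,.133,.036],[.114,.133,.036],[-.114,.133,.036]):
    X=R.inv().apply(B(v)-p); X=np.linalg.inv(H)@np.r_[X,1]; q=c["K"]@X[:3]; print(v,q[:2]/q[2]*800/512)
E
```

```text
[0.52100515 0.11336878 0.22010608] 0.06395770986860244
delta [ 9.7 -4.2 97. ] [ 0.002  0.006 -0.014] dist 97.5 deg 0.9
[0, 0.235, 0.024] [396.64331985 219.8829375 ]
[0, 0.185, 0.024] [396.81940427 327.41821111]
[0, 0.133, 0.036] [396.93209469 438.69167595]
[0.114, 0.133, 0.036] [636.17588877 438.51119425]
[-0.114, 0.133, 0.036] [157.74722227 438.87211319]
```

View pics/w1.png

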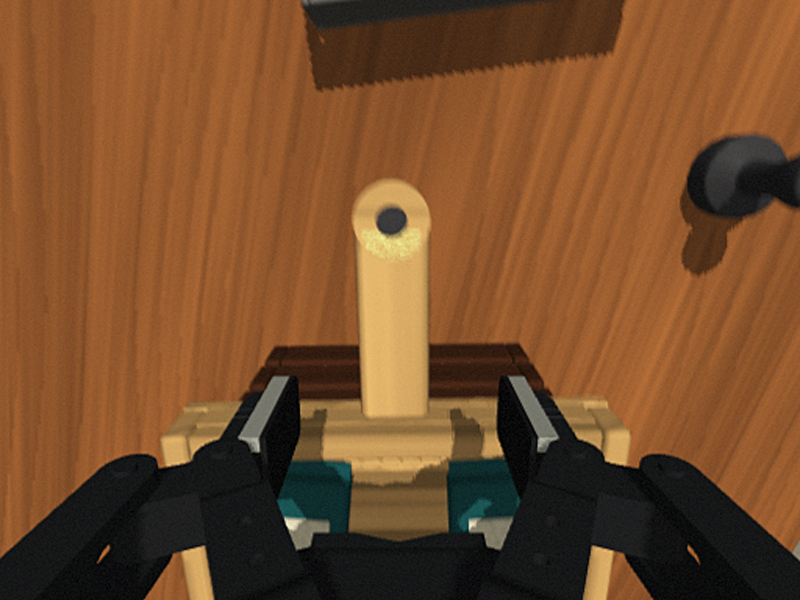

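The wrist view shows the handle between the fingers, its hole at (392,221) where about (397,220) was predicted. The board pose is therefore good to about 2 mm. I lower part of the way and let it settle.

>>> carry_out:
  deltas: "0 0 15 0 0 0; 0 0 30 0 0 0; 0 0 40 0 0 0; 0 0 40 0 0 0; 0 0 40 0 0 0"

```text
time: 2.02
tcp_pos: [0.5201, 0.1155, 0.1805]
eef_rot: [0.621, 0.784, 0.0, 0.0]
ft_force: [-0.3, -0.3, -0.8]
finger_gap: 0.0638
grip_force: 0.0
```

```bash
python3 - <<'E'
from h import *
t=B([0,.185,.014]);t[2]=.123
rows(t,Rt(YAW))
E
```

```text
delta [-3.  -1.2 57.5] [ 0.    -0.     0.005] dist 57.6 deg 0.3
```

>>> carry_out:
  deltas: "-1 -1 20 0 0 0; -2 -2 40 0 0 0; -3 -2 57 0 0 0; -3 -2 57 0 0 0; -3 -2 57 0 0 0"

```text
time: 2.65
tcp_pos: [0.5194, 0.1118, 0.1242]
eef_rot: [0.622, 0.783, 0.0, 0.0]
ft_force: [-0.9, 0.9, -0.2]
finger_gap: 0.0639
grip_force: 0.0
```

>>> carry_out:
  deltas: "0 0 0 0 0 0; 0 0 0 0 0 0; 0 0 0 0 0 0; 0 0 0 0 0 0; 0 0 0 0 0 0"
  hand: 0

```text
time: 3.28
tcp_pos: [0.5193, 0.1118, 0.1242]
eef_rot: [0.622, 0.783, 0.001, 0.0]
ft_force: [-0.8, 0.2, 4.9]
finger_gap: 0.033
grip_force: 60.2
```

>>> carry_out:
  deltas: "0 0 -9.4 0 0.035 0; -0.2 0 -18.8 0 0.070 0; -0.9 0 -28.2 0 0.105 0; -1.8 0 -37.6 0 0.140 0; -3.1 0 -47 0 0.1745 0"

```text
time: 3.9
tcp_pos: [0.5194, 0.1092, 0.1707]
eef_rot: [0.619, 0.781, 0.055, -0.069]
ft_force: [0.2, 1.9, -1.9]
finger_gap: 0.0333
grip_force: 60.0
```

>>> carry_out:
  deltas: "0 0 -4.7 0 0.0175 0; 0 0 -9.4 0 0.035 0; -0.1 0 -14.1 0 0.0524 0; -0.2 0 -18.8 0 0.070 0; -0.5 0 -23.5 0 0.087 0"

```text
time: 4.53
tcp_pos: [0.5207, 0.104, 0.1936]
eef_rot: [0.616, 0.777, 0.081, -0.102]
ft_force: [1.7, 0.7, -2.3]
finger_gap: 0.0335
grip_force: 60.0
```

>>> carry_out:
  deltas: "0 0 -2.4 0 0.0087 0; 0 0 -4.7 0 0.0175 0; 0 0 -7.1 0 0.026 0; 0 0 -9.4 0 0.035 0; 0 0 -9.4 0 0.035 0"

```text
time: 5.15
tcp_pos: [0.5212, 0.1013, 0.2025]
eef_rot: [0.615, 0.774, 0.092, -0.116]
ft_force: [1.8, -0.6, -3.2]
finger_gap: 0.0333
grip_force: 60.0
```

```bash
python3 - <<'E'
from h import *
p,R=toolpose(); print(p,(Rt(YAW).inv()*R).as_rotvec()*57.3)
im=viewer.grab_frame("side"); cv2.imwrite("pics/s2.png",cv2.resize(im[130:290,150:360,::-1],None,fx=3.7,fy=3.7,interpolation=cv2.INTER_CUBIC))
E
```

```text
[0.52123841 0.10133911 0.20245506] [ 0.02821389 16.98053895 -0.18280616]
```

View pics/s2.png

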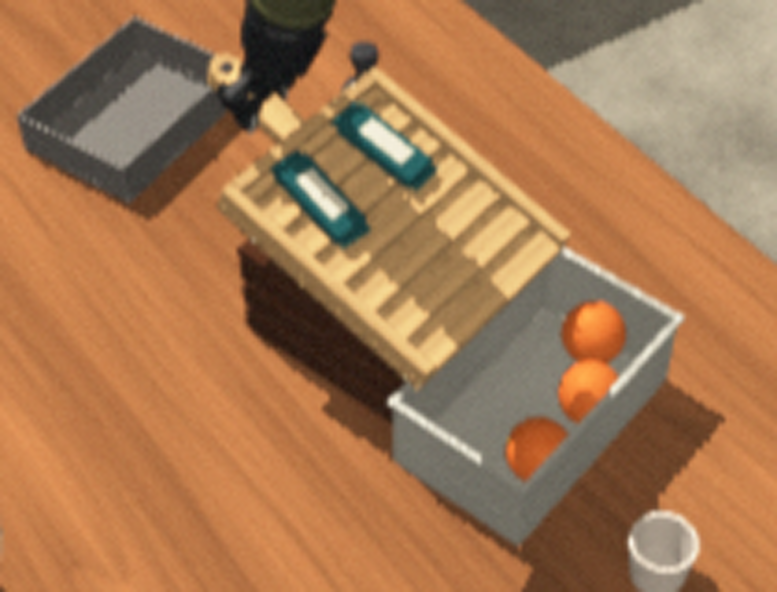

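All three mandarins lie in the pan, at (594,330), (588,388) and (538,448). Both bars are still on the board at (385,145) and (320,198), so I lower the board back.

>>> carry_out:
  deltas: "-0.4 0 9.4 0 -0.035 0; -1.1 0 18.8 0 -0.070 0; -2.1 0 28.2 0 -0.105 0; -3.5 0 37.5 0 -0.140 0; -5.1 0 46.8 0 -0.1745 0"

```text
time: 5.82
tcp_pos: [0.5189, 0.1105, 0.1555]
eef_rot: [0.621, 0.782, 0.037, -0.047]
ft_force: [-0.0, -2.7, -1.2]
finger_gap: 0.033
grip_force: 59.9
```

>>> carry_out:
  deltas: "-0.4 0 9.4 0 -0.035 0; -1.1 0 18.8 0 -0.070 0; -1.8 0 25.9 0 -0.096 0; -2.7 0 32.9 0 -0.122 0; -2.7 0 32.9 0 -0.122 0"

```text
time: 6.45
tcp_pos: [0.5187, 0.1124, 0.1236]
eef_rot: [0.621, 0.784, -0.0, 0.0]
ft_force: [-3.5, -1.7, 7.0]
finger_gap: 0.0331
grip_force: 61.2
```

```bash
python3 - <<'E'
from h import *
p,R=toolpose(); print(p,(Rt(YAW).inv()*R).as_rotvec()*57.3, bot.sense()["ft_force"])
rows([.5193,.1118,.1242],Rt(YAW))
E
```

```text
[0.51867282 0.11238925 0.1235648 ] [-0.00719066 -0.04080345 -0.29164778] [-3.47937487 -1.69276844  7.04443251]
delta [-0.7  0.5 -0.6] [0.    0.001 0.005] dist 1.1 deg 0.3
```

>>> carry_out:
  deltas: "-0.7 0.5 0 0 0 0.005; -0.7 0.5 0 0 0 0.005; -0.7 0.5 0 0 0 0.005"

```text
time: 6.82
tcp_pos: [0.5192, 0.1124, 0.1238]
eef_rot: [0.623, 0.782, 0.0, -0.0]
ft_force: [-2.9, 1.2, 6.7]
finger_gap: 0.033
grip_force: 61.1
```

>>> carry_out:
  deltas: "0 0 0 0 0 0; 0 0 0 0 0 0; 0 0 0 0 0 0; 0 0 0 0 0 0"
  hand: 0.72

```text
time: 7.32
tcp_pos: [0.5196, 0.111, 0.1231]
eef_rot: [0.624, 0.782, -0.0, 0.0]
ft_force: [-0.6, 0.3, -0.1]
finger_gap: 0.0614
grip_force: 0.0
```

>>> carry_out:
  deltas: "0 0 -25 0 0 0; 0 0 -75 0 0 0; 0 0 -120 0 0 0; 0 0 -140 0 0 0; 0 0 -140 0 0 0"

```text
time: 7.95
tcp_pos: [0.5203, 0.1111, 0.2646]
eef_rot: [0.624, 0.782, 0.001, 0.001]
ft_force: [0.4, 0.3, -0.6]
finger_gap: 0.0615
grip_force: 0.0
```

```bash
python3 - <<'E'
from h import *
p,R=toolpose(); print(p,(Rt(YAW).inv()*R).as_rotvec()*57.3)
for n in ["side","top","wrist"]:
    np.save(n+"3.npy",viewer.grab_frame(n))
s=np.load("side3.npy")[130:230,190:290,::-1];t=np.load("top3.npy")[145:245,165:265,::-1]
cv2.imwrite("pics/c3.png",np.hstack([cv2.resize(s,(400,400),interpolation=cv2.INTER_CUBIC),cv2.resize(t,(400,400),interpolation=cv2.INTER_CUBIC)]))
E
```

```text
[0.52029989 0.11110154 0.26461948] [-0.19365106  0.00701924  0.07496094]
```

View pics/c3.png

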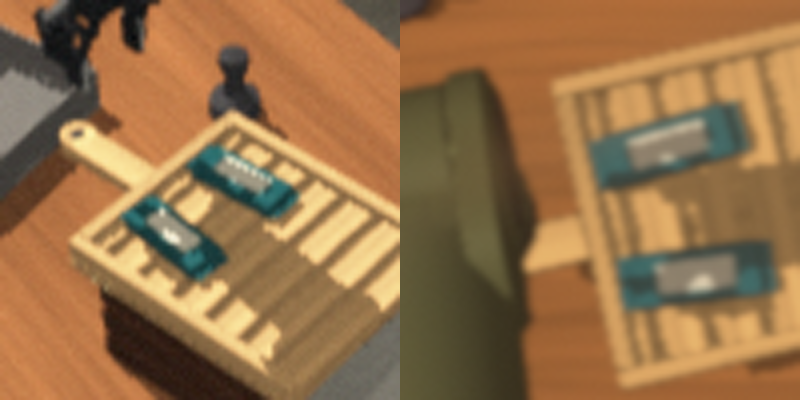

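Side half: label centres at (238,173) and (172,228). Top half: (268,143) and (295,275) within the right panel. The board is back flat, bar A is turned about 17° and bar B about 7°.

```bash
python3 - <<'E'
from h import *
T3=lambda u,v:(165+(u+.5)/4-.5,145+(v+.5)/4-.5)
S3=lambda u,v:(190+(u+.5)/4-.5,130+(v+.5)/4-.5)
A=tri(T3(268,143),S3(238,173)).ravel(); Bb=tri(T3(295,275),S3(172,228)).ravel(); print(A,Bb)
for q in(A,Bb): print("board xy",(q-C)@[np.cos(.225),np.sin(.225),0],(q-C)@[-np.sin(.225),np.cos(.225),0])
# board check: near/far handle-end corners
print(tri(T3(156,85),S3(236,112)).ravel(),tri(T3(225,385),S3(73,238)).ravel())
for q,y in((A,17),(Bb,7)):
    t=q.copy();t[2]=.215; rows(t,Rt(y))
E
```

```text
[0.59331411 0.00570157 0.1760592 ] [ 0.50128135 -0.01459638  0.1765431 ]
board xy 0.04794289127237916 0.0646343734203837
board xy -0.04629870292807441 0.06538114605691972
[0.64044169 0.08405463 0.16748306] [0.42465836 0.03458754 0.17014236]
delta [-119.1   49.3   46.9] [-0.002 -0.    -0.073] dist 137.2 deg 4.2
delta [-118.5  -44.9   47.1] [-0.002  0.     0.102] dist 135.2 deg 5.8
```

>>> carry_out:
  deltas: "-30 12 12 0 0 -0.02; -65 27 26 0 0 -0.04; -100 41 39 0 0 -0.06; -119 49 47 0 0 -0.073; -119 49 47 0 0 -0.073"
  hand: 0.66

```text
time: 8.72
tcp_pos: [0.5932, 0.0041, 0.2139]
eef_rot: [0.596, 0.803, -0.002, -0.001]
ft_force: [-1.2, 0.8, 0.2]
finger_gap: 0.0565
grip_force: 0.0
```

>>> carry_out:
  deltas: "0 0 0 0 0 0; 0 0 0 0 0 0"

```text
time: 8.98
tcp_pos: [0.5933, 0.0073, 0.2164]
eef_rot: [0.594, 0.804, 0.0, -0.0]
ft_force: [-0.7, 0.5, -0.9]
finger_gap: 0.0566
grip_force: 0.0
```

```bash
python3 - <<'E'
from h import *
p,R=toolpose(); print(p)
im=viewer.grab_frame("wrist"); cv2.imwrite("pics/w4.png",cv2.resize(im[:,:,::-1],(800,600),interpolation=cv2.INTER_CUBIC))
c=viewer.camera_params("wrist");H=c["hand_eye"];
A=np.array([.5933,.0057,.172]); r=Rt(17)
for v in ([0,0,0],[.02,.0475,0],[-.02,.0475,0],[.02,-.0475,0],[-.02,-.0475,0]):
    w=A+r.apply([v[1],v[0],0]); X=R.inv().apply(w-p); X=np.linalg.inv(H)@np.r_[X,1]; q=c["K"]@X[:3]; print(v,q[:2]/q[2]*800/512)
t=A.copy(); t[2]=.157; rows(t,r)
E
```

```text
[0.5933263  0.00726783 0.21639526]
[0, 0, 0] [399.02403536 346.89938365]
[0.02, 0.0475, 0] [449.73559932 235.41209717]
[-0.02, 0.0475, 0] [348.59229946 235.36721028]
[0.02, -0.0475, 0] [442.89230639 443.91614349]
[-0.02, -0.0475, 0] [354.90480782 443.8936898 ]
delta [-1.3 -0.6 59.5] [ 0.    -0.     0.002] dist 59.6 deg 0.1
```

View pics/w4.png

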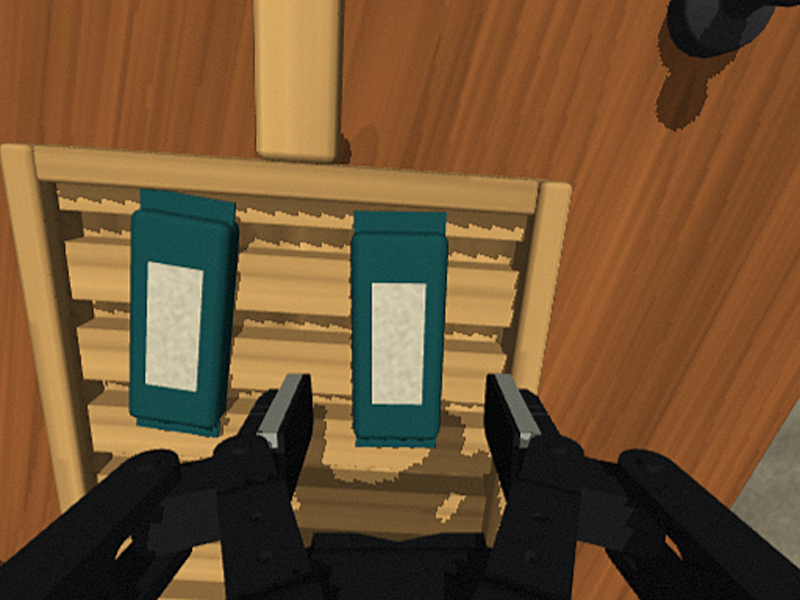

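The wrist view shows bar A square between the fingers, label centre (398,344) where (399,347) was predicted. Bar B's label is at (174,327). I descend and grip.

>>> carry_out:
  deltas: "0 0 20 0 0 0; -1 -0.5 40 0 0 0; -1 -0.5 54 0 0 0; -1 -0.5 59 0 0 0; -1 -0.5 59 0 0 0"

```text
time: 9.65
tcp_pos: [0.5936, 0.005, 0.1573]
eef_rot: [0.595, 0.804, 0.0, 0.0]
ft_force: [-0.1, 0.7, 0.1]
finger_gap: 0.0565
grip_force: 0.0
```

>>> carry_out:
  deltas: "0 0 0 0 0 0; 0 0 0 0 0 0; 0 0 0 0 0 0; 0 0 0 0 0 0"
  hand: 0.3

```text
time: 10.15
tcp_pos: [0.5942, 0.0048, 0.1583]
eef_rot: [0.595, 0.804, 0.001, 0.001]
ft_force: [-0.6, 0.1, 6.6]
finger_gap: 0.0386
grip_force: 61.5
```

```bash
python3 - <<'E'
from h import *
c=viewer.camera_params("wrist");H=c["hand_eye"]
p=np.array([.5933,.0073,.2164]);R=Rt(17)
def bp(u,v,z):
    d=np.linalg.inv(c["K"])@[u*.64,v*.64,1]; d=R.apply(H[:3,:3]@d); o=p+R.apply(H[:3,3]); return o+d*(z-o[2])/d[2]
print(bp(398,344,.172),bp(174,327,.172))
a,b=bp(174,264,.172),bp(172,388,.172);d=a-b; print(np.degrees(np.arctan2(d[1],d[0]))-90)
print(toolpose()[0])
E
```

```text
[0.59246937 0.00684147 0.172     ] [ 0.5003527  -0.01316376  0.172     ]
8.086122322123472
[0.59418966 0.00476891 0.15827113]
```

>>> carry_out:
  deltas: "0 0 -15 0 0 0; 0 0 -35 0 0 0; 0 0 -55 0 0 0; 0 0 -60 0 0 0"

```text
time: 10.65
tcp_pos: [0.5942, 0.0047, 0.219]
eef_rot: [0.595, 0.804, 0.001, 0.001]
ft_force: [-0.1, -0.1, -1.6]
finger_gap: 0.0387
grip_force: 60.8
```

```bash
cat >> h.py <<'E'
BIN=np.array([.5045,.362,0]); BY=20.7
def binp(x,z): a=np.radians(BY); return BIN+np.array([x*np.cos(a),x*np.sin(a),z])
E
python3 - <<'E'
from h import *
s=bot.sense(); print(s["tcp_pos"],s["finger_gap"],s["grip_force"])
rows(binp(.045,.20),Rt(BY))
E
```

```text
[0.5942114  0.00468523 0.21903419] 0.03874510009211087 60.78636288642883
delta [370.8  63.6  18.9] [ 0.003  0.001 -0.064] dist 376.7 deg 3.7
```

>>> carry_out:
  deltas: "40 7 0 0 0 -0.007; 90 15 0 0 0 -0.015; 145 25 0 0 0 -0.025; 200 34 5 0 0 -0.035; 255 44 10 0 0 -0.045"

```text
time: 11.28
tcp_pos: [0.5604, 0.263, 0.2068]
eef_rot: [0.576, 0.817, -0.0, -0.0]
ft_force: [0.9, -0.4, -1.3]
finger_gap: 0.0385
grip_force: 60.8
```

>>> carry_out:
  deltas: "45 8 3 0 0 -0.01; 80 14 6 0 0 -0.015; 105 19 8 0 0 -0.019; 115 20 9 0 0 -0.019; 115 20 9 0 0 -0.019"

```text
time: 11.9
tcp_pos: [0.5413, 0.3761, 0.198]
eef_rot: [0.569, 0.823, -0.0, 0.0]
ft_force: [0.2, -0.7, -0.2]
finger_gap: 0.0384
grip_force: 60.8
```

```bash
python3 - <<'E'
from h import *
p,R=toolpose(); print(p)
rows(binp(.045,.011),Rt(BY))
im=viewer.grab_frame("wrist"); cv2.imwrite("pics/w5.png",cv2.resize(im[:,:,::-1],(800,600),interpolation=cv2.INTER_CUBIC))
c=viewer.camera_params("wrist");H=c["hand_eye"];
a=np.radians(BY)
for x,y in ((.105,.08),(.105,-.08),(-.105,.08),(-.105,-.08)):
    w=BIN+[x*np.cos(a)-y*np.sin(a),x*np.sin(a)+y*np.cos(a),.055]; X=R.inv().apply(w-p); X=np.linalg.inv(H)@np.r_[X,1]; q=c["K"]@X[:3]; print(x,y,q[:2]/q[2]*800/512)
E
```

```text
[0.5413448 0.3760602 0.1979564]
delta [  0.    5.6 187. ] [-0.     0.001 -0.   ] dist 187.0 deg 0.1
0.105 0.08 [513.74689543 148.97698208]
0.105 -0.08 [496.98431656 398.87050778]
-0.105 0.08 [147.62596925 149.69444921]
-0.105 -0.08 [185.22006217 399.34211246]
```

View pics/w5.png

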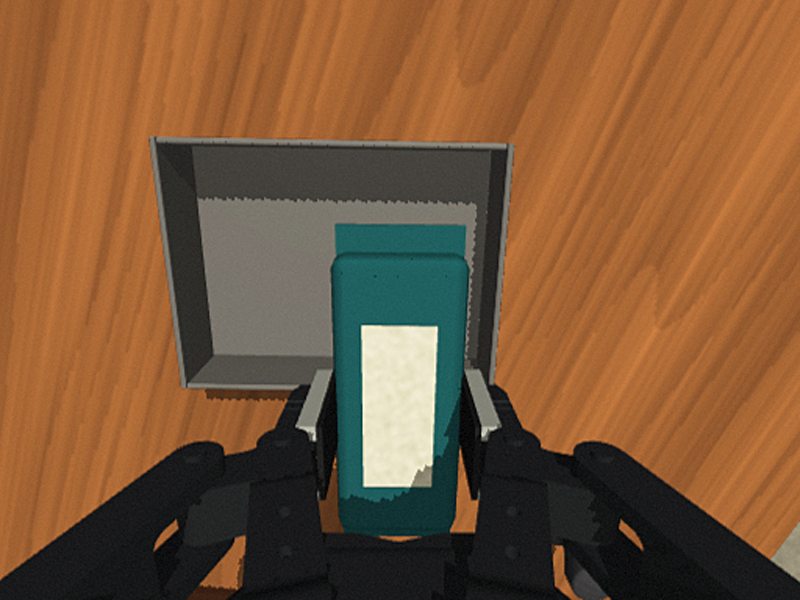

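The bin's rim corners are at (151,137), (512,145), (184,387) and (492,388), about 5 mm further along tool x than I assumed. The bar is held squarely. I lower it with x +5 and y +3.

>>> carry_out:
  deltas: "5 3 40 0 0 0; 5 3 90 0 0 0; 5 3 140 0 0 0; 5 3 172 0 0 0; 5 3 186 0 0 0"

```text
time: 12.58
tcp_pos: [0.5425, 0.3798, 0.0106]
eef_rot: [0.57, 0.822, -0.001, 0.0]
ft_force: [-0.5, 0.5, 0.3]
finger_gap: 0.0383
grip_force: 60.8
```

>>> carry_out:
  deltas: "0 0 0 0 0 0; 0 0 0 0 0 0"

```text
time: 12.82
tcp_pos: [0.5435, 0.3825, 0.0139]
eef_rot: [0.569, 0.822, 0.001, 0.001]
ft_force: [0.4, 0.5, -1.0]
finger_gap: 0.0383
grip_force: 60.8
```

>>> carry_out:
  deltas: "0 0 0 0 0 0; 0 0 0 0 0 0; 0 0 0 0 0 0"
  hand: 0.64

```text
time: 13.2
tcp_pos: [0.5424, 0.3825, 0.0127]
eef_rot: [0.569, 0.823, 0.0, 0.0]
ft_force: [-1.1, 0.2, 0.1]
finger_gap: 0.0548
grip_force: 0.0
```

>>> carry_out:
  deltas: "0 0 -30 0 0 0; 0 0 -85 0 0 0; 0 0 -145 0 0 0; 0 0 -195 0 0 0; 0 0 -210 0 0 0"

```text
time: 13.82
tcp_pos: [0.5436, 0.383, 0.2265]
eef_rot: [0.569, 0.823, 0.003, 0.001]
ft_force: [-0.5, -0.2, -1.1]
finger_gap: 0.0547
grip_force: 0.0
```

```bash
python3 - <<'E'
from h import *
rows([.5005,-.0135,.21],Rt(8))
E
```

```text
delta [-355.8 -180.4   14.8] [ 0.006 -0.002  0.221] dist 399.2 deg 12.7
```

>>> carry_out:
  deltas: "-40 -20 0 0 0 0.025; -90 -45 0 0 0 0.055; -142 -72 0 0 0 0.09; -195 -99 3 0 0 0.12; -250 -127 6 0 0 0.155"

```text
time: 14.45
tcp_pos: [0.5109, 0.1018, 0.2155]
eef_rot: [0.631, 0.776, -0.0, -0.0]
ft_force: [1.0, -0.8, 0.3]
finger_gap: 0.0545
grip_force: 0.0
```

```bash
python3 - <<'E'
from h import *
rows([.5005,-.0135,.21],Rt(8))
E
```

```text
delta [-110.8  -33.7    5.6] [-0.001  0.     0.066] dist 115.9 deg 3.8
```

>>> carry_out:
  deltas: "-45 -14 2 0 0 0.025; -80 -24 4 0 0 0.05; -102 -31 5 0 0 0.064; -107 -32 5 0 0 0.066; -107 -32 5 0 0 0.066"

```text
time: 15.08
tcp_pos: [0.5023, -0.007, 0.2109]
eef_rot: [0.656, 0.755, -0.0, -0.0]
ft_force: [-0.5, 0.3, -0.6]
finger_gap: 0.0548
grip_force: 0.0
```

>>> carry_out:
  deltas: "0 0 0 0 0 0; 0 0 0 0 0 0"

```text
time: 15.32
tcp_pos: [0.5024, -0.0067, 0.2111]
eef_rot: [0.655, 0.755, 0.0, -0.0]
ft_force: [0.2, 0.1, 0.3]
finger_gap: 0.0547
grip_force: 0.0
```

```bash
python3 - <<'E'
from h import *
p,R=toolpose(); print(p)
rows([.5005,-.0135,.157],Rt(8))
im=viewer.grab_frame("wrist"); cv2.imwrite("pics/w6.png",cv2.resize(im[:,:,::-1],(800,600),interpolation=cv2.INTER_CUBIC))
c=viewer.camera_params("wrist");H=c["hand_eye"]
X=R.inv().apply(np.array([.5005,-.0135,.172])-p); X=np.linalg.inv(H)@np.r_[X,1]; q=c["K"]@X[:3]; print(q[:2]/q[2]*800/512)
E
```

```text
[ 0.50241137 -0.00665671  0.21108719]
delta [-6.5 -2.9 54.1] [-0.    -0.     0.002] dist 54.6 deg 0.1
[393.49006062 362.59340832]
```

View pics/w6.png

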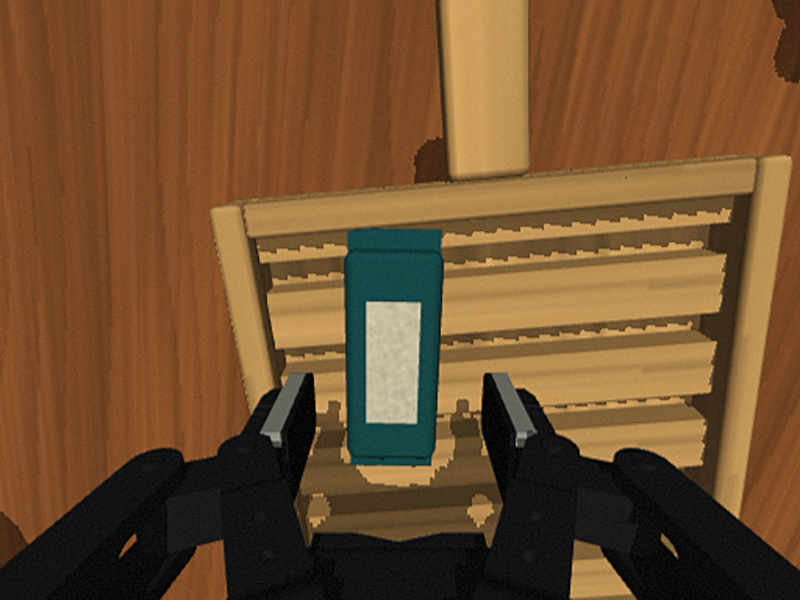

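Bar B sits aligned between the fingers, with its label centre at (393,362) exactly as predicted. I move down and grip.

>>> carry_out:
  deltas: "-3 -1 20 0 0 0; -6 -3 38 0 0 0; -6.5 -3 50 0 0 0; -6.5 -3 54 0 0 0; -6.5 -3 54 0 0 0"

```text
time: 16.0
tcp_pos: [0.5005, -0.0144, 0.1573]
eef_rot: [0.656, 0.755, 0.0, 0.0]
ft_force: [0.5, -0.0, -0.7]
finger_gap: 0.0547
grip_force: 0.0
```

>>> carry_out:
  deltas: "0 0 0 0 0 0; 0 0 0 0 0 0; 0 0 0 0 0 0; 0 0 0 0 0 0"
  hand: 0.3

```text
time: 16.5
tcp_pos: [0.5008, -0.0145, 0.1581]
eef_rot: [0.656, 0.755, 0.001, 0.001]
ft_force: [-0.5, 0.1, 6.2]
finger_gap: 0.0385
grip_force: 60.9
```

>>> carry_out:
  deltas: "0 0 -15 0 0 0; 0 0 -35 0 0 0; 0 0 -57 0 0 0; 0 0 -62 0 0 0; 0 0 -62 0 0 0"

```text
time: 17.12
tcp_pos: [0.5002, -0.0145, 0.219]
eef_rot: [0.656, 0.755, 0.0, 0.0]
ft_force: [-0.0, -0.1, -1.2]
finger_gap: 0.0382
grip_force: 60.4
```

```bash
python3 - <<'E'
from h import *
a=np.radians(BY); off=.005*np.array([-np.sin(a),np.cos(a),0])
rows(binp(-.05,.20)+off,Rt(BY))
E
```

```text
delta [366.1   7.   19. ] [ 0.    -0.    -0.221] dist 366.7 deg 12.7
```

>>> carry_out:
  deltas: "40 1 0 0 0 -0.025; 90 2 0 0 0 -0.055; 145 4 0 0 0 -0.09; 200 6 4 0 0 -0.12; 255 8 10 0 0 -0.155"

```text
time: 17.75
tcp_pos: [0.4719, 0.2406, 0.2081]
eef_rot: [0.595, 0.804, -0.0, -0.0]
ft_force: [0.0, 0.9, -0.7]
finger_gap: 0.0383
grip_force: 60.4
```

>>> carry_out:
  deltas: "45 9 3 0 0 -0.03; 80 16 6 0 0 -0.05; 100 20 8 0 0 -0.062; 109 21 9 0 0 -0.066; 109 21 9 0 0 -0.066"

```text
time: 18.38
tcp_pos: [0.4611, 0.3487, 0.1998]
eef_rot: [0.569, 0.822, -0.0, 0.0]
ft_force: [0.7, -0.7, -1.0]
finger_gap: 0.0388
grip_force: 60.4
```

```bash
python3 - <<'E'
from h import *
a=np.radians(BY); off=.005*np.array([-np.sin(a),np.cos(a),0])
print(toolpose()[0]); rows(binp(-.045,.012)+off,Rt(BY))
E
```

```text
[0.46109953 0.34866535 0.19984222]
delta [  2.3   0.4 187.8] [-0.001  0.001 -0.001] dist 187.9 deg 0.1
```

>>> carry_out:
  deltas: "2 0 40 0 0 0; 2 0 90 0 0 0; 2 0 140 0 0 0; 2 0 172 0 0 0; 2 0 187 0 0 0"

```text
time: 19.0
tcp_pos: [0.4604, 0.3491, 0.0119]
eef_rot: [0.57, 0.822, -0.001, 0.0]
ft_force: [0.9, 0.5, -0.6]
finger_gap: 0.0383
grip_force: 60.4
```

>>> carry_out:
  deltas: "0 0 0 0 0 0; 0 0 0 0 0 0"

```text
time: 19.25
tcp_pos: [0.4614, 0.3515, 0.0146]
eef_rot: [0.569, 0.822, 0.001, 0.0]
ft_force: [-0.3, -0.1, -1.2]
finger_gap: 0.0385
grip_force: 60.4
```

>>> carry_out:
  deltas: "0 0 0 0 0 0; 0 0 0 0 0 0; 0 0 0 0 0 0"
  hand: 0.64

```text
time: 19.62
tcp_pos: [0.4605, 0.3515, 0.0137]
eef_rot: [0.569, 0.823, 0.0, 0.0]
ft_force: [-0.1, 0.1, 0.6]
finger_gap: 0.0549
grip_force: 0.0
```

>>> carry_out:
  deltas: "0 0 -30 0 0 0; 0 0 -85 0 0 0; 0 0 -145 0 0 0; 0 0 -195 0 0 0; 0 0 -210 0 0 0"

```text
time: 20.25
tcp_pos: [0.4614, 0.3521, 0.2269]
eef_rot: [0.569, 0.823, 0.003, 0.001]
ft_force: [0.7, 0.1, -0.1]
finger_gap: 0.0547
grip_force: 0.0
```

>>> carry_out:
  deltas: "0 0 0 0 0 0; 0 0 0 0 0 0; 0 0 0 0 0 0"

```text
time: 20.62
tcp_pos: [0.4597, 0.3509, 0.2214]
eef_rot: [0.569, 0.823, -0.002, -0.0]
ft_force: [0.2, -0.4, 0.2]
finger_gap: 0.0547
grip_force: 0.0
```

```bash
python3 - <<'E'
from h import *
s=viewer.grab_frame("side")[100:340,110:360,::-1]; w=viewer.grab_frame("wrist")[:,:,::-1]
cv2.imwrite("pics/c7.png",np.hstack([cv2.resize(s,(500,480),interpolation=cv2.INTER_CUBIC),cv2.copyMakeBorder(cv2.resize(w,(300,225)),0,255,0,0,0)]))
E
```

```text
(no output)
```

View pics/c7.png

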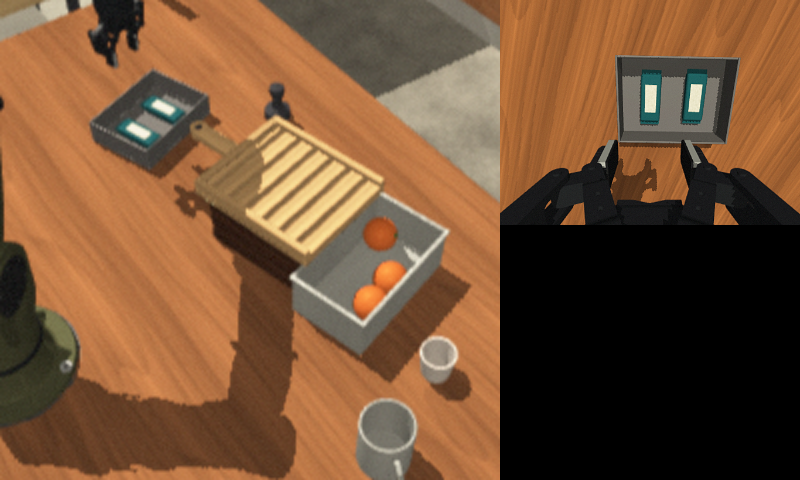

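The mandarins are in the pan at (380,235), (390,275) and (369,300), and the board lies flat on the crate. Both bars are flat in the bin, the bystanders look unmoved, and the gripper is clear.

```bash
python3 -c "
from cell import job
print(job.hand_in())"
```

```text
the job is handed in; nothing more can be done
None
```

The job is handed in at about 21 s: three mandarins in the pan, the board back flat on the crate, both bars in the bin, and the jug, tamper and cup left alone.

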